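# Turn down the hot plate and lift the square tile piece off with the tongs

## Task

The tile pieces warming on the bench hot plate, to soften the old glue on their backs, are hot and one is ready: first turn the plate's dial down to 2 and let go of it, then pick up the tongs and with them lift the square piece, held between the jaws, to about 10 cm above the plate. Only the tongs may touch the plate and the pieces; leave the triangular piece and everything else where it is. Finish while still holding the square piece up in the tongs: nothing is put down at the end.

Things in the scene. Friction and masses are not known exactly. Their poses are not given: they have to be found in the camera images.
- hob: The bench hot plate, fixed: white housing (210 mm along its x, 325 mm along its y, deck 50 mm high) with a dark square hot plate on its left part and the control deck with dial on its right part. Origin at table height under the middle of the hot plate, z up. Housing from x -105 to 105 mm and y -220 to 105 mm.
- plate: The hot plate: a square dark metal slab, 190 x 190 mm, 12 mm thick, over the origin of hob; this point is the middle of its top face, 80 mm above the table.
- dial (a joint): Dial angle, rad: 0 with its white pointer line at the off dot, growing clockwise from above (hotter) to 4.71. On the deck round it: a dot for off (towards hob's +x from the axis), then clockwise six ticks for 1 to 6, one every 45 degrees, each longer than the last. Setting 2, the second tick, is 1.571 rad (towards hob's -y). Starts higher than 2, stays where left; friction 0.03 N m.
- dial_grip (a point): Point to grip the dial, on its upright axis, 87 mm above the table, 160 mm to the -y side of hob's origin. Black dial: 44 mm round skirt (top 64 mm above the table), across it a bar grip 42 mm long, 14 mm wide, from 64 to 94 mm above the table. x points along the bar to the end with the white pointer line and turns with the dial.
- tongs_grip (a point): Middle of the plain steel spring tongs, between their black-inlaid grips, half-way up their 25 mm height; they lie on edge on the table, arms closing sideways. x points to the jaws, z up. Pivot 105 mm behind, jaw tips 101 mm ahead; arms straight from 70 mm behind to 45 mm ahead. Outside width here: 61 mm at rest, 50 with arms parallel, 44 with jaws 30 mm apart, 28 shut. 120 g, balanced here.
- tongs_jaws (a point): Middle of the space between the jaws of the tongs, 83 mm ahead of tongs_grip, same height and axes. The flat jaws are 40 mm long and 25 mm high; they stand 60 mm apart at rest, 41 mm when the grips are 50 mm wide, and are parallel when 30 mm apart.
- tong_left (a joint): Closing angle of each tong arm (both move alike), rad: 0 at rest (open), 0.08 when the jaws are 30 mm apart, 0.155 nearly shut. The spring pushes each grip outwards with about 6 N at rest, 8 N at 50 mm and 9.5 N at 44 mm width, so partly closed tongs are held by their own spring.
- square_mid (a point): Centre of the square tile piece lying on the hot plate: 30 x 30 mm, 14 mm thick, white glazed top on a terracotta body, about 30 g; x and y along its sides, z up. This point is 7 mm above the plate's top.
- triangle_mid (a point): Centre of the triangular tile piece of the same material, also on the hot plate about 80 to 115 mm from the square one: equal sides of 42 mm, 14 mm thick. Leave it.
- tray: White open box with tile shards, 150 x 220 x 55 mm, a bystander; origin under its middle, on the table.
- bowl: Black mortar bowl, 160 mm across, 75 mm high, with mortar and a trowel standing in it, a bystander; origin under its middle.
- nippers: Tile nippers lying flat, 200 mm long, 75 mm wide, 18 mm high, a bystander; origin near their middle, jaws towards its +x.

How it is judged:
On the way, in this order (a step that is already met when the one before it is completed fails the run):
1. the dial stands at 2 and has been let go (value of joint dial between 1.42 and 1.72 rad and contact force between the fingers and dial below 0.05 N), for 0.2 s.
2. the tongs are held clear of the table in the gripper (contact force between the fingers and tongs above 1 N and height (world z) of tongs_grip above 0.04 m), for 0.2 s.
3. the square piece is held up in the jaws (contact force between tongs and square above 0.5 N and height (world z) of square_mid above 0.147 m), for 0.2 s.
At the end, for the whole second after the job is handed in: Dial within 0.15 rad (9 degrees) of 2; the gripper holds the tongs and only the jaws hold the square piece (within 35 mm of their middle), still, its centre at least 60 mm higher than when on the plate; triangular piece within 20 mm of its place (all of step 3 and value of joint dial between 1.42 and 1.72 rad and distance between square_mid and tongs_jaws below 0.035 m and contact force between the fingers and tongs above 1 N and contact force between each of hob, the fingers, triangle and square below 0.05 N and contact force between hob and tongs below 0.05 N and linear speed of square below 0.05 m/s and distance of triangle_mid from where it was at the start of the episode below 0.02 m); the arm keeps its last pose, push and grip.
It fails at once if the robot itself touches a hot tile piece (contact force between any of the fingers, the arm and square above 0.3 N or contact force between any of the fingers, the arm and triangle above 0.3 N).
It fails at once if the robot itself touches the hot plate (contact force between any of the fingers, the arm and plate above 0.5 N).
It fails at once if the triangular piece is moved (distance of triangle_mid from where it was at the start of the episode above 0.02 m).
It fails at once if a bystander is moved (distance of any of tray, bowl, nippers from where it was at the start of the episode above 0.03 m).
It also fails if it takes over 58 s, if anything falls off the work surface, if the arm or the gripper's body presses on something with over 40 N, if the wrist force passes 120 N, or if a joint passes its speed limit or range.

## Robot

A 6-joint arm with a two-finger parallel gripper is mounted at the origin on the work surface. World frame = base frame: x ahead of the robot, y to its left, z up, the work surface at z = 0. Lengths are in m, angles in rad, forces in N, time in s.
With the tool pointing down it reaches from about 0.35 to 0.975 m from the base axis. Payload 4.9 kg.
Tool frame: the origin (TCP) lies midway between the tips of the shut fingers; the grasp point (between the pads) lies 19 mm behind it; z points along the fingers, y is the direction in which the jaws open and shut (so a half turn about z gives the same grasp; the last joint's range is limited). The gripper opens to 85 mm and grips with 20 to 120 N. Pads are 22 mm wide; open, the fingers measure 114 mm over their backs; the gripper's body (76 mm by 85 mm) begins 54 mm behind the grasp point. The pads swing forward as they close: fully open they stand 13 mm farther back than shut.
Start: joints at [1.041, 0.053, 1.613, -0, 1.476, -0.119], TCP at [0.25, 0.573, 0.231] pointing down, gripper open.
Joint ranges: [-3.01, 3.01], [-1.01, 2.22], [0.06, 2.58], [-1.02, 4.17], [0.09, 2.62], [-3.14, 3.14]. Speed limits (rad/s): [2.57, 2.57, 3.14, 3.14, 3.14, 3.14].

## Interface

Orientations are given as a unit quaternion [w, x, y, z].
In Python, from plant import manip, cams gives the robot as it stands.
- The arm moves only by the tool jog_arm, never from a script. Its argument "targets" is a list of rows, each a list of 4 numbers: the shift along the tool's x, y, z in m, then the turn about the tool's z in degrees. A call has 1 to 5 rows; each row is the pose to reach, as a shift and turn from the pose commanded when the call began, along the tool's axes at that moment; what a row does not reach only later rows make up. A row lasts 1/12 s, in which the tool goes at most 41.7 mm and 7.16 degrees, less where a joint would pass 70% of its speed; a pose out of reach is approached as far as the arm can. A call with a gripper value outside its range is refused whole. "fingers" is the opening, from 0 (shut) to 1 (fully open), set as the call begins (left out, the last holds). The fingers move at their own pace and stop on an object; the grip force is fixed at half the most. Time passes only in rows, so rows that repeat a pose let the fingers close. It gives the time, the measured TCP pose, the force and the opening at its end, in the units of the state.
- manip.state(): the state, without advancing time (a new reading comes with each control period).
- cams.grab_frame(name): name is "scene" or "side" or "wrist"; returns the picture (420x560x3 uint8, red, green, blue); there is no depth.
- cams.get_calibration(name): a dict with "camera_matrix" (3x3 intrinsics, pixels), "cam_to_world" (4x4, takes a point from camera to world coordinates). Camera axes: x right, y up, looking along -z (the intrinsics and any distortion apply to the point x, -y, -z); pixel columns grow to the right and rows downward; lengths in m; the calibration is good to about 2 mm. A picture is of the moment at which its call begins: read the wrist's pose just before it. get_calibration takes no time and is no camera call; for the wrist camera it gives the pose at the moment of the call.
- manip.job_done(): hands the job in, once; it reports no verdict.
The state is a dict: "time": time; "joint_pos": joint angles; "joint_vel": joint speeds; "joint_efforts": joint torques, N m; "tool_pos": TCP position; "tool_rot": TCP orientation; "contact_force": force on the tool from outside, world axes, zero at the start; "ft_torque": the same for the moment, N m; "gripper_width": opening from 0.0 (shut) to 1.0 (fully open).
Only numpy, scipy, OpenCV 4.12 (cv2) and the standard library are available. Lean on these libraries where they do the work, as an engineer would, in place of code of your own. Each camera call takes 0.05 s, during which the arm holds its last target. There are 200 camera calls.

## Working session

There is one attempt and no reset: what is moved stays moved. The work goes in short steps, Python scripts to look and compute and a tool call to move; the robot and the scene stay as the last step left them, time stands still between calls to the robot, and variables do not carry over. Pictures are saved under pics/ and viewed, about 8 in all and at most 12, crops included, and the job is handed in when it is done.

Besides the shell and the picture viewer there is one more tool, called after "Call:" by a JSON object that holds its "op" and its "data", one argument or row to a line. jog_arm: Moves the arm, as the interface text tells. Its arguments: {"type":"object","properties":{"targets":{"type":"array"},"fingers":{"type":"number"}},"required":["targets"]}

```bash
ls; mkdir -p pics; python3 - <<'E'
from plant import manip,cams
import cv2,numpy as np
print(manip.state())
for n in("scene","side"):
    f=cams.grab_frame(n); cv2.imwrite(f"pics/{n}0.png",cv2.resize(f[:,:,::-1],(800,600),interpolation=cv2.INTER_CUBIC))
for n in("scene","side","wrist"):
    c=cams.get_calibration(n);print(n,c)
E
```

```text
pics
{'time': 0.0, 'joint_pos': array([ 1.04103149e+00,  5.34069128e-02,  1.61429628e+00,  2.42267095e-06,
        1.47598982e+00, -1.18981168e-01]), 'joint_vel': array([ 4.74818952e-04, -9.81818076e-04,  8.14387896e-04, -8.78352874e-05,
        1.66326749e-03, -4.39866586e-04]), 'joint_efforts': array([ 2.46590374e-03, -3.93664169e+01, -3.70183182e+01,  1.12190696e-04,
        7.01955709e-03,  2.26301222e-05]), 'tool_pos': array([0.24925184, 0.57247009, 0.23003062]), 'tool_rot': array([-3.35849488e-04,  2.03950773e-01,  9.78980582e-01, -9.95026482e-04]), 'contact_force': array([ 0.08560259, -0.29730741, -0.18337946]), 'ft_torque': array([ 0.03322104, -0.03207436, -0.03525067]), 'gripper_width': 1.002050028373348}
scene {'camera_matrix': array([[448.28197947,   0.        , 279.06107343],
       [  0.        , 448.28197947, 206.34056518],
       [  0.        ,   0.        ,   1.        ]]), 'cam_to_world': array([[-0.10533431, -0.59750285,  0.79491825,  1.45278517],
       [ 0.99417349, -0.04487668,  0.09800584,  0.03117085],
       [-0.02288548,  0.80061003,  0.59874856,  0.76561689]
[... 341 characters left out ...]
],
       [-6.17279566e-01,  5.46404005e-01, -5.66046466e-01,
        -8.60889194e-01],
       [ 6.94298255e-04,  7.19858024e-01,  6.94120986e-01,
         1.05665427e+00],
       [ 0.00000000e+00,  0.00000000e+00,  0.00000000e+00,
         1.00000000e+00]])}
wrist {'camera_matrix': array([[371.23414977,   0.        , 272.48230044],
       [  0.        , 371.23414977, 203.69432939],
       [  0.        ,   0.        ,   1.        ]]), 'cam_to_world': array([[ 0.39933564, -0.88209649, -0.24987361,  0.18563818],
       [ 0.91680399,  0.38385422,  0.11011986,  0.60049551],
       [-0.00122131, -0.27305991,  0.96199625,  0.37147014],
       [ 0.        ,  0.        ,  0.        ,  1.        ]])}
```

View pics/scene0.png

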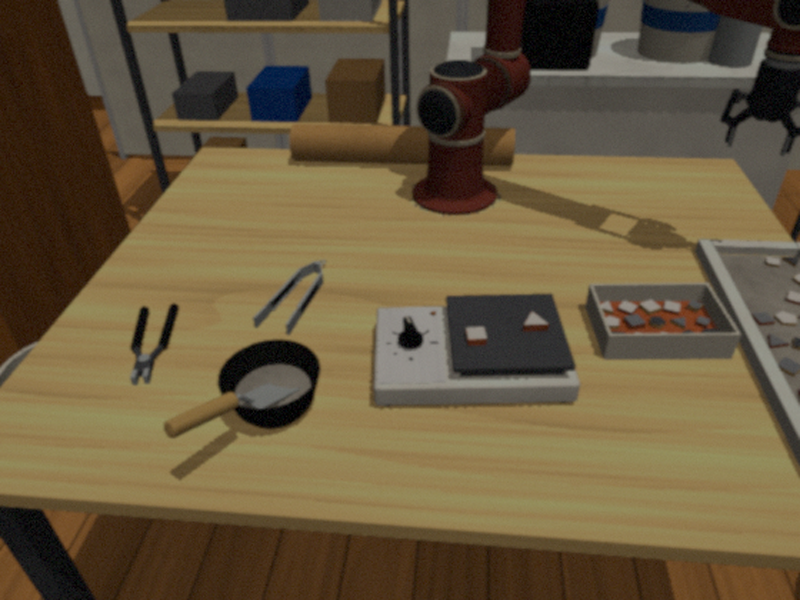

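View pics/side0.png

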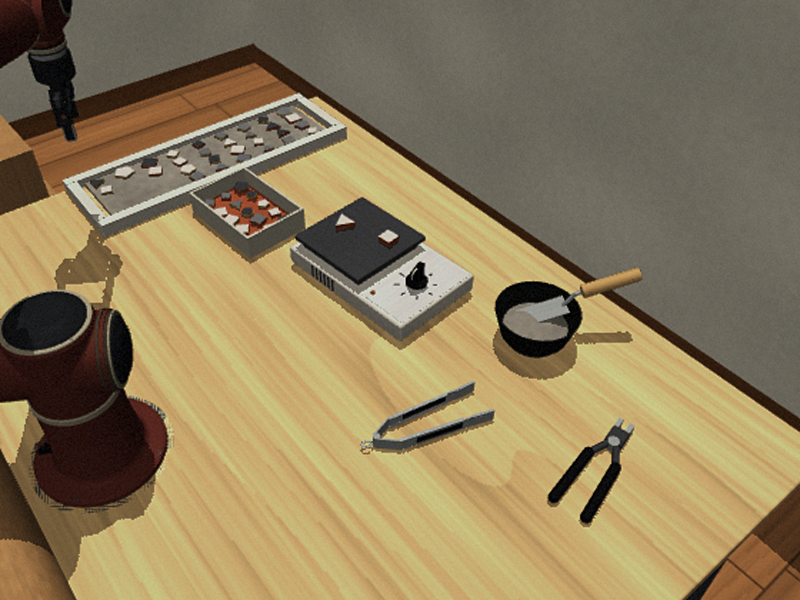

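```bash
cat >h.py <<'E'
from plant import manip,cams
import cv2,numpy as np
from scipy.spatial.transform import Rotation as R
def p2w(name,uv,z,s=0.7,c=None):
    c=c or cams.get_calibration(name);K=c["camera_matrix"];T=c["cam_to_world"]
    u,v=np.array(uv)*s
    d=T[:3,:3]@np.array([(u-K[0,2])/K[0,0],-(v-K[1,2])/K[1,1],-1]);o=T[:3,3]
    return o+d*(z-o[2])/d[2]
def delta(p,yaw_deg,tilt=0):
    """shift in tool axes and turn to reach world TCP p with tool-y axis along world yaw"""
    s=manip.state();q=s["tool_rot"];Rt=R.from_quat([q[1],q[2],q[3],q[0]]).as_matrix()
    y=Rt[:,1];a=np.degrees(np.arctan2(y[1],y[0]));d=-(yaw_deg-a) # tool z down
    d=(d+90)%180-90
    return Rt.T@(np.array(p)-s["tool_pos"]),d
E
python3 - <<'E'
from h import *
np.set_printoptions(precision=3,suppress=True)
for n,z,pts in [("side",.08,[(297,237),(362,197),(425,240),(360,282)]),("scene",.08,[(447,297),(553,294),(571,373),(450,375)]),
 ("side",.094,[(388,235),(345,218)]),("scene",.094,[(476,331),(536,318)]),
 ("side",.094,[(419,264)]),("scene",.094,[(407,320)]),("side",.05,[(417,293)]),
 ("side",.025,[(375,437),(473,385),(493,412)]),("scene",.025,[(322,263),(257,322),(290,327)])]:
    print(n,[p2w(n,p,z)[:2] for p in pts])
E
```

```text
side [array([0.516, 0.179]), array([0.702, 0.206]), array([0.714, 0.012]), array([ 0.536, -0.007])]
scene [array([0.543, 0.005]), array([0.52 , 0.192]), array([0.721, 0.202]), array([0.74 , 0.019])]
side [array([0.655, 0.057]), array([0.619, 0.155])]
scene [array([0.649, 0.057]), array([0.608, 0.155])]
side [array([ 0.647, -0.048])]
scene [array([ 0.63 , -0.058])]
side [array([ 0.623, -0.073])]
side [array([ 0.364, -0.274]), array([ 0.567, -0.293]), array([ 0.553, -0.357])]
scene [array([ 0.372, -0.261]), array([ 0.572, -0.342]), array([ 0.582, -0.277])]
```

Call:
{"op": "jog_arm", "data": {
  "targets": [
    [-0.028, -0.019, -0.002, 0],
    [-0.057, -0.038, -0.003, 0],
    [-0.085, -0.056, -0.005, 0],
    [-0.114, -0.075, -0.006, 0],
    [-0.142, -0.094, -0.008, 0]
  ],
  "fingers": 1
}}

```text
time: 0.52
tool_pos: [0.3425, 0.4285, 0.2386]
tool_rot: [-0.0, 0.204, 0.979, -0.001]
contact_force: [-0.3, 0.1, 0.6]
gripper_width: 1.001
```

Call:
{"op": "jog_arm", "data": {
  "targets": [
    [-0.028, -0.019, -0.002, 0],
    [-0.057, -0.038, -0.003, 0],
    [-0.085, -0.056, -0.005, 0],
    [-0.114, -0.075, -0.006, 0],
    [-0.142, -0.094, -0.008, 0]
  ]
}}

```text
time: 0.93
tool_pos: [0.4352, 0.2856, 0.2468]
tool_rot: [-0.0, 0.204, 0.979, -0.0]
contact_force: [0.4, 0.3, -0.4]
gripper_width: 0.999
```

Call:
{"op": "jog_arm", "data": {
  "targets": [
    [-0.028, -0.019, -0.002, 0],
    [-0.057, -0.038, -0.003, 0],
    [-0.085, -0.056, -0.005, 0],
    [-0.114, -0.075, -0.006, 0],
    [-0.142, -0.094, -0.008, 0]
  ]
}}

```text
time: 1.35
tool_pos: [0.5279, 0.1427, 0.2547]
tool_rot: [-0.0, 0.204, 0.979, -0.0]
contact_force: [1.3, 0.3, -0.4]
gripper_width: 1.003
```

Call:
{"op": "jog_arm", "data": {
  "targets": [
    [-0.028, -0.019, -0.002, 0],
    [-0.057, -0.038, -0.003, 0],
    [-0.085, -0.056, -0.005, 0],
    [-0.114, -0.075, -0.006, 0],
    [-0.142, -0.094, -0.008, 0]
  ]
}}

```text
time: 1.77
tool_pos: [0.6206, -0.0002, 0.2625]
tool_rot: [-0.001, 0.204, 0.979, -0.0]
contact_force: [0.3, 0.1, -0.1]
gripper_width: 0.995
```

Call:
{"op": "jog_arm", "data": {
  "targets": [
    [0, 0, 0, 7],
    [0, 0, 0, 14],
    [0, 0, 0, 21],
    [0, 0, 0, 28],
    [0, 0, 0, 35]
  ]
}}

```text
time: 2.18
tool_pos: [0.6199, 0.0013, 0.2625]
tool_rot: [-0.001, 0.492, 0.871, -0.0]
contact_force: [-0.4, -0.3, 1.1]
gripper_width: 1.003
```

Call:
{"op": "jog_arm", "data": {
  "targets": [
    [0, 0, 0, 7],
    [0, 0, 0, 14],
    [0, 0, 0, 21],
    [0, 0, 0, 28],
    [0, 0, 0, 35]
  ]
}}

```text
time: 2.6
tool_pos: [0.6198, 0.0015, 0.2625]
tool_rot: [-0.0, 0.731, 0.683, -0.0]
contact_force: [-0.2, -0.2, -0.8]
gripper_width: 0.997
```

Call:
{"op": "jog_arm", "data": {
  "targets": [
    [0, 0, 0, 7],
    [0, 0, 0, 14],
    [0, 0, 0, 21],
    [0, 0, 0, 28],
    [0, 0, 0, 35]
  ]
}}

```text
time: 3.02
tool_pos: [0.6199, 0.0015, 0.2626]
tool_rot: [-0.0, 0.902, 0.431, -0.001]
contact_force: [0.4, 0.2, 0.6]
gripper_width: 1.001
```

Call:
{"op": "jog_arm", "data": {
  "targets": [
    [0, 0, 0, 7],
    [0, 0, 0, 14],
    [0, 0, 0, 21],
    [0, 0, 0, 28],
    [0, 0, 0, 35]
  ]
}}

```text
time: 3.43
tool_pos: [0.6198, 0.0015, 0.2626]
tool_rot: [-0.0, 0.99, 0.14, -0.001]
contact_force: [-0.7, -0.1, -0.8]
gripper_width: 0.997
```

Call:
{"op": "jog_arm", "data": {
  "targets": [
    [0, 0, 0, 6],
    [0, 0, 0, 9],
    [0, 0, 0, 9]
  ]
}}

```text
time: 3.68
tool_pos: [0.6199, 0.0015, 0.2626]
tool_rot: [-0.0, 0.998, 0.065, -0.001]
contact_force: [0.7, -0.7, -0.0]
gripper_width: 1.002
```

```bash
python3 - <<'E'
from h import *
s=manip.state();print(s["joint_pos"],s["tool_pos"],s["tool_rot"],s["time"])
np.save("w1.npy",cams.get_calibration("wrist"),allow_pickle=True)
cv2.imwrite("pics/w1.png",cv2.resize(cams.grab_frame("wrist")[:,:,::-1],(800,600),interpolation=cv2.INTER_CUBIC))
E
```

```text
[-1.17610155e-01  2.48096498e-02  1.58952050e+00 -2.22211337e-06
  1.52839175e+00  1.32368237e+00] [0.61987452 0.00147398 0.26261673] [-1.01304770e-04  9.97904166e-01  6.47067005e-02 -5.55463601e-04] 3.6833
```

View pics/w1.png

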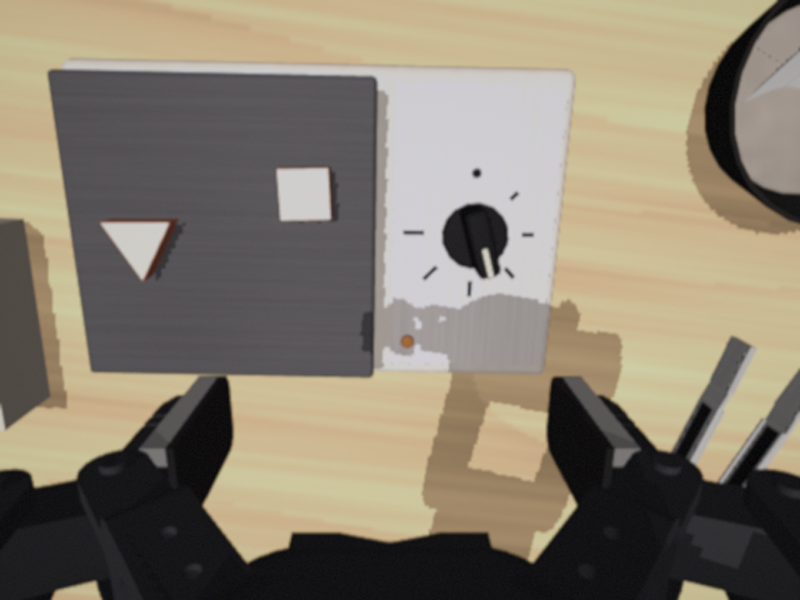

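The picture shows the square at (304,194) and triangle at (142,245). The dial skirt is centred at (475,236) with the pointer end at (489,275), between ticks 3 and 4. Plate corners are (50,72), (375,77), (372,376) and (92,371).

```bash
python3 - <<'E'
from h import *
np.set_printoptions(precision=4,suppress=True)
c=np.load("w1.npy",allow_pickle=True).item()
f=lambda uv,z:p2w("wrist",uv,z,c=c)[:2]
P=[f(p,.08) for p in[(50,72),(375,77),(372,376),(92,371)]];print("plate",*P,"mid",np.mean(P,0))
for a,b in((1,0),(2,3),(2,1),(3,0)):print(np.linalg.norm(P[b]-P[a]),np.degrees(np.arctan2(*(P[b]-P[a])[::-1])))
sk=f((475,236),.064);print("skirt",sk)
off=f((477,173),.05);t2=f((528,235),.05);t6=f((413,232),.05);print("off,t2,t6",off,t2,t6)
pe=f((489,272),.094);ps=f((485,250),.094);print("pointer",ps,pe,"axis->end",np.degrees(np.arctan2(*(pe-sk)[::-1])))
S=[f(p,.094) for p in[(276,168),(329,167),(331,220),(280,221)]];print("sq",*S,np.mean(S,0))
for i in range(4):
  d=S[(i+1)%4]-S[i];print(np.linalg.norm(d),np.degrees(np.arctan2(d[1],d[0])))
T=[f(p,.094) for p in[(99,222),(170,222),(142,281)]];print("tri",*T,np.mean(T,0))
print("tongs tip",f((743,342),.025))
E
```

```text
plate [0.7003 0.2067] [0.7215 0.0233] [0.5372 0.0026] [0.5167 0.1873] mid [0.6189 0.105 ]
0.1846916558615174 96.59297606984124
0.18579078990505096 96.32379252998784
0.18549834745562424 6.381526486121561
0.18463281298721582 6.040077033195174
skirt [ 0.6363 -0.052 ]
off,t2,t6 [ 0.6752 -0.0487] [ 0.6394 -0.0898] [ 0.6315 -0.0127]
pointer [ 0.6334 -0.0538] [ 0.6204 -0.0586] axis->end -157.3836590779387
sq [0.6648 0.0728] [0.6693 0.0429] [0.6393 0.0387] [0.6349 0.0683] [0.6521 0.0557]
0.030224796745664032 -81.5255991855239
0.030230049939252202 -172.1441140198516
0.02988246391644225 98.54960154160115
0.030267513507571533 8.504741261285348
tri [0.6206 0.1734] [0.626  0.1321] [0.5878 0.1483] [0.6115 0.1513]
tongs tip [ 0.5762 -0.276 ]
```

Call:
{"op": "jog_arm", "data": {
  "targets": [
    [0.005, 0.028, 0, -6.5],
    [0.009, 0.056, 0.03, -12.6],
    [0.009, 0.056, 0.065, -12.6],
    [0.009, 0.056, 0.1, -12.6],
    [0.009, 0.056, 0.12, -12.6]
  ],
  "fingers": 0.55
}}

```text
time: 4.15
tool_pos: [0.6341, -0.0531, 0.1383]
tool_rot: [-0.001, 0.985, 0.175, -0.003]
contact_force: [-1.2, -0.5, 0.0]
gripper_width: 0.553
```

```bash
python3 - <<'E'
from h import *
s=manip.state();print(s["tool_pos"],s["gripper_width"],delta([.6365,-.053,.071],-70))
np.save("w2.npy",cams.get_calibration("wrist"),allow_pickle=True)
cv2.imwrite("pics/w2.png",cams.grab_frame("wrist")[:,:,::-1])
E
```

```text
[ 0.63406724 -0.05308162  0.13827539] 0.5525258195669356 (array([0.00266462, 0.00097984, 0.06725952]), np.float64(0.10049533442906977))
```

View pics/w2.png

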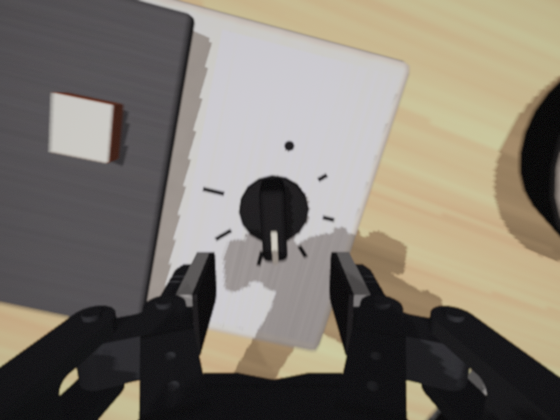

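Dial bar upright in the picture at column 272, midway between the fingers: aligned. Descend and grip.

Call:
{"op": "jog_arm", "data": {
  "targets": [
    [0.002, 0.001, 0.025, 0],
    [0.002, 0.001, 0.05, 0],
    [0.002, 0.001, 0.067, 0],
    [0.002, 0.001, 0.067, 0]
  ]
}}

```text
time: 4.53
tool_pos: [0.6358, -0.0525, 0.0722]
tool_rot: [-0.001, 0.985, 0.175, -0.004]
contact_force: [-0.8, -0.3, -0.6]
gripper_width: 0.548
```

Call:
{"op": "jog_arm", "data": {
  "targets": [
    [0, 0, 0, 0],
    [0, 0, 0, 0],
    [0, 0, 0, 0],
    [0, 0, 0, 0],
    [0, 0, 0, 0]
  ],
  "fingers": 0
}}

```text
time: 4.95
tool_pos: [0.6399, -0.0517, 0.0791]
tool_rot: [-0.001, 0.985, 0.174, 0.002]
contact_force: [-1.5, 5.0, 2.8]
gripper_width: 0.143
```

Call:
{"op": "jog_arm", "data": {
  "targets": [
    [0, 0, 0, 0],
    [0, 0, 0, 0],
    [0, 0, 0, 0]
  ]
}}

```text
time: 5.2
tool_pos: [0.6398, -0.0517, 0.0791]
tool_rot: [-0.001, 0.985, 0.174, 0.002]
contact_force: [-1.7, 5.1, 1.3]
gripper_width: 0.144
```

Call:
{"op": "jog_arm", "data": {
  "targets": [
    [0, 0, 0, -6],
    [0, 0, 0, -12],
    [0, 0, 0, -18],
    [0, 0, 0, -24],
    [0, 0, 0, -30]
  ]
}}

```text
time: 5.62
tool_pos: [0.6388, -0.05, 0.0791]
tool_rot: [-0.003, 0.905, 0.426, 0.001]
contact_force: [-6.4, 11.1, 7.4]
gripper_width: 0.146
```

Call:
{"op": "jog_arm", "data": {
  "targets": [
    [0, 0, 0, -6],
    [0, 0, 0, -12],
    [0, 0, 0, -18],
    [0, 0, 0, -24],
    [0, 0, 0, -30]
  ]
}}

```text
time: 6.03
tool_pos: [0.637, -0.049, 0.0791]
tool_rot: [-0.005, 0.764, 0.645, 0.001]
contact_force: [-12.3, 12.6, 11.6]
gripper_width: 0.143
```

Call:
{"op": "jog_arm", "data": {
  "targets": [
    [0, 0, 0, -6],
    [0, 0, 0, -12],
    [0, 0, 0, -16],
    [0, 0, 0, -16],
    [0, 0, 0, -16]
  ]
}}

```text
time: 6.45
tool_pos: [0.6359, -0.049, 0.0791]
tool_rot: [-0.006, 0.668, 0.744, 0.0]
contact_force: [-15.9, 11.8, 13.6]
gripper_width: 0.145
```

```bash
python3 - <<'E'
from h import *
s=manip.state();print(s["tool_pos"],s["gripper_width"],s["ft_torque"],delta([.6365,-.053,.071],6.3))
E
```

```text
[ 0.63594808 -0.04897138  0.07905376] 0.14478566853489533 [2.18039017 2.54061287 0.01705296] (array([-0.00413369,  0.00017476,  0.00801746]), np.float64(-0.167650741151661))
```

Call:
{"op": "jog_arm", "data": {
  "targets": [
    [0, 0, 0, 0],
    [0, 0, 0, 0],
    [0, 0, 0, 0],
    [0, 0, 0, 0]
  ],
  "fingers": 0.55
}}

```text
time: 6.78
tool_pos: [0.6396, -0.0536, 0.0776]
tool_rot: [0.001, 0.669, 0.743, 0.001]
contact_force: [-0.3, 0.1, 0.4]
gripper_width: 0.554
```

Call:
{"op": "jog_arm", "data": {
  "targets": [
    [0, 0, -0.03, 0],
    [0, 0, -0.06, 0],
    [0, 0, -0.09, 0],
    [0, 0, -0.12, 0],
    [0, 0, -0.12, 0]
  ]
}}

```text
time: 7.2
tool_pos: [0.6428, -0.0544, 0.2056]
tool_rot: [0.006, 0.669, 0.743, 0.004]
contact_force: [1.1, 0.2, 1.4]
gripper_width: 0.553
```

```bash
python3 - <<'E'
from h import *
s=manip.state();print(s["tool_pos"],s["tool_rot"])
np.save("w3.npy",cams.get_calibration("wrist"),allow_pickle=True)
cv2.imwrite("pics/w3.png",cv2.resize(cams.grab_frame("wrist")[:,:,::-1],(800,600),interpolation=cv2.INTER_CUBIC))
E
```

```text
[ 0.6427844  -0.05437501  0.2055995 ] [0.00613748 0.66887107 0.74334468 0.00353633]
```

View pics/w3.png

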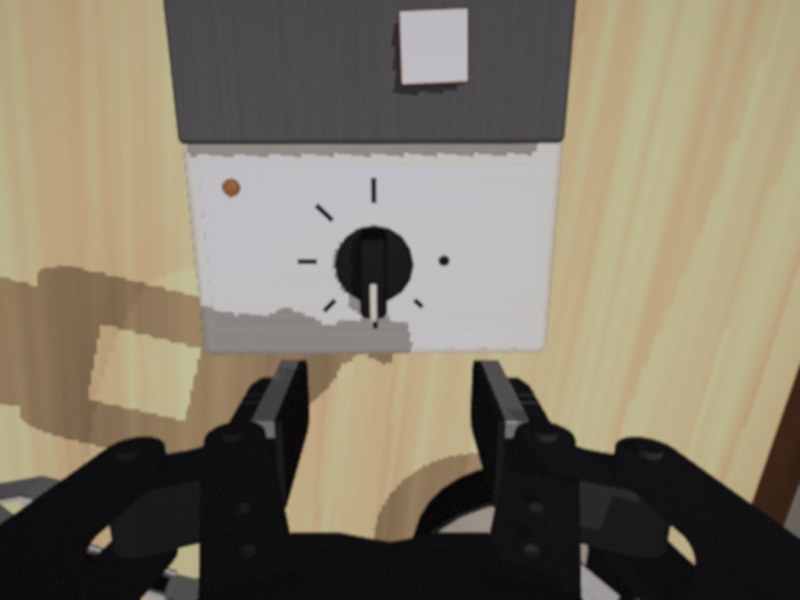

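Dial pointer now at (374,305), pointing straight at tick 2 at (375,325): step 1 done. Next, a look above the tongs.

Call:
{"op": "jog_arm", "data": {
  "targets": [
    [-0.022, -0.02, -0.01, 0],
    [-0.044, -0.04, -0.02, 0],
    [-0.066, -0.06, -0.03, 0],
    [-0.088, -0.08, -0.04, 0],
    [-0.11, -0.1, -0.05, 0]
  ],
  "fingers": 1
}}

```text
time: 7.67
tool_pos: [0.5495, -0.1741, 0.2456]
tool_rot: [-0.001, 0.669, 0.744, -0.0]
contact_force: [0.7, -0.5, -0.1]
gripper_width: 1.006
```

Call:
{"op": "jog_arm", "data": {
  "targets": [
    [-0.022, -0.02, 0, 0],
    [-0.044, -0.04, 0, 0],
    [-0.066, -0.06, 0, 0],
    [-0.088, -0.08, 0, 0],
    [-0.108, -0.098, 0, 0]
  ]
}}

```text
time: 8.08
tool_pos: [0.4632, -0.2921, 0.2453]
tool_rot: [-0.001, 0.669, 0.743, -0.0]
contact_force: [0.5, 0.0, -0.6]
gripper_width: 1.0
```

Call:
{"op": "jog_arm", "data": {
  "targets": [
    [0, 0, 0, 7],
    [0, 0, 0, 14],
    [0, 0, 0, 21],
    [0, 0, 0, 28],
    [0, 0, 0, 35]
  ]
}}

```text
time: 8.5
tool_pos: [0.4642, -0.291, 0.2451]
tool_rot: [-0.001, 0.863, 0.505, -0.0]
contact_force: [0.2, -0.7, 0.3]
gripper_width: 1.002
```

Call:
{"op": "jog_arm", "data": {
  "targets": [
    [0, 0, 0, 7],
    [0, 0, 0, 14],
    [0, 0, 0, 21],
    [0, 0, 0, 28],
    [0, 0, 0, 35]
  ]
}}

```text
time: 8.92
tool_pos: [0.4643, -0.2909, 0.2451]
tool_rot: [-0.001, 0.975, 0.222, -0.001]
contact_force: [-0.3, -0.6, 0.3]
gripper_width: 0.995
```

Call:
{"op": "jog_arm", "data": {
  "targets": [
    [0, 0, 0, 7],
    [0, 0, 0, 14],
    [0, 0, 0, 21],
    [0, 0, 0, 28],
    [0, 0, 0, 35]
  ]
}}

```text
time: 9.33
tool_pos: [0.4643, -0.2909, 0.2452]
tool_rot: [-0.0, 0.997, -0.081, -0.001]
contact_force: [0.2, 0.4, -0.0]
gripper_width: 1.004
```

Call:
{"op": "jog_arm", "data": {
  "targets": [
    [0, 0, 0, 5],
    [0, 0, 0, 5],
    [0, 0, 0, 5]
  ]
}}

```text
time: 9.58
tool_pos: [0.4644, -0.2909, 0.2454]
tool_rot: [-0.0, 0.993, -0.12, -0.001]
contact_force: [0.5, -0.2, -0.7]
gripper_width: 0.999
```

```bash
python3 - <<'E'
from h import *
s=manip.state();print(s["tool_pos"],s["tool_rot"],s["joint_pos"])
np.save("w4.npy",cams.get_calibration("wrist"),allow_pickle=True)
cv2.imwrite("pics/w4.png",cv2.resize(cams.grab_frame("wrist")[:,:,::-1],(800,600),interpolation=cv2.INTER_CUBIC))
E
```

```text
[ 0.46442682 -0.29086624  0.24540988] [-2.97121931e-04  9.92737171e-01 -1.20301756e-01 -5.55368050e-04] [-6.95293518e-01 -1.38895619e-01  1.77514085e+00 -1.05211717e-04
  1.50660274e+00  1.11669735e+00]
```

View pics/w4.png

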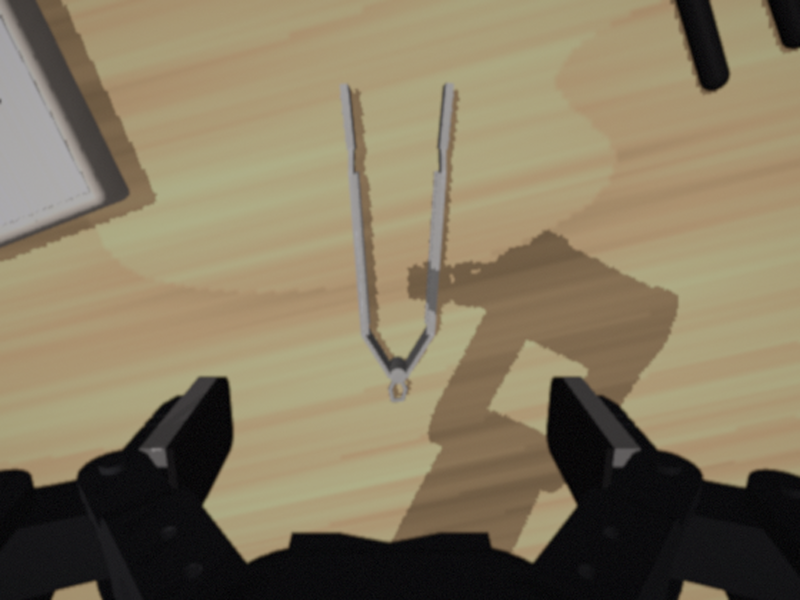

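The tongs have their pivot at (398,371) and jaw tips at (346,87) and (449,87), pointing straight up in the picture.

```bash
python3 - <<'E'
from h import *
np.set_printoptions(precision=4,suppress=True)
c=np.load("w4.npy",allow_pickle=True).item()
f=lambda uv,z=.025:p2w("wrist",uv,z,c=c)[:2]
a,b,p=f((346,87)),f((449,87)),f((398,366))
m=(a+b)/2;d=m-p;L=np.linalg.norm(d);yaw=np.degrees(np.arctan2(d[1],d[0]))
e1,e2=f((358,250)),f((437,248))
g=m-d/L*.101
print(a,b,p,"L",L,"yaw",yaw,"gap",np.linalg.norm(a-b),"armw",np.linalg.norm(e1-e2),"grip from tips",g,"from pivot",p+d/L*.105)
print(delta([*g,.002],yaw-90))
E
```

```text
[ 0.5698 -0.2879] [ 0.5541 -0.3519] [ 0.3741 -0.2749] L 0.1931469726780036 yaw -13.465352647095013 gap 0.0658162435367096 armw 0.05478617111689928 grip from tips [ 0.4637 -0.2964] from pivot [ 0.4762 -0.2994]
(array([0.0008, 0.0056, 0.2436]), np.float64(-0.3608143409841489))
```

```bash
python3 - <<'E'
from h import *
c=np.load("w4.npy",allow_pickle=True).item()
d=np.array([np.cos(np.radians(-13.46)),np.sin(np.radians(-13.46))])
for n,uv,z in[("tips",(398,87),.025),("front bend 45",(397,173),.025),("back bend -70",(399,330),.025),("pivot",(398,366),.025),("pivot ground",(398,375),.0),("ring",(398,400),0.01)]:
    q=p2w("wrist",uv,z,c=c)[:2];print(n,(q-[.4637,-.2964])@d)
E
```

```text
tips 0.10099739356015429
front bend 45 0.047266804976126064
back bend -70 -0.0639092446129698
pivot -0.09214752146384353
pivot ground -0.1109899805477275
ring -0.1276978649077077
```

Call:
{"op": "jog_arm", "data": {
  "targets": [
    [0.005, 0.006, 0.04, -0.4],
    [0.005, 0.006, 0.08, -0.4],
    [0.005, 0.006, 0.12, -0.4],
    [0.005, 0.006, 0.16, -0.4],
    [0.005, 0.006, 0.19, -0.4]
  ],
  "fingers": 1
}}

```text
time: 10.05
tool_pos: [0.4665, -0.2967, 0.0525]
tool_rot: [-0.001, 0.993, -0.117, -0.002]
contact_force: [-0.2, 0.9, -0.3]
gripper_width: 1.0
```

Call:
{"op": "jog_arm", "data": {
  "targets": [
    [0, 0, 0.02, 0],
    [0, 0, 0.04, 0],
    [0, 0, 0.053, 0],
    [0, 0, 0.053, 0]
  ]
}}

```text
time: 10.38
tool_pos: [0.466, -0.2962, -0.0002]
tool_rot: [-0.002, 0.993, -0.117, -0.003]
contact_force: [-0.9, 0.3, 0.2]
gripper_width: 1.003
```

```bash
python3 - <<'E'
from h import *
s=manip.state();print(s["tool_pos"],s["contact_force"],delta([.4676,-.2973,.001],-103.46))
a=cams.grab_frame("wrist");b=cams.grab_frame("side")[240:340,230:370]
cv2.imwrite("pics/g1.png",np.vstack([a,cv2.resize(b,(560,400))[100:280]])[:,:,::-1])
E
```

```text
[ 4.65964101e-01 -2.96187407e-01 -1.83516183e-04] [-0.87419816  0.30819469  0.22080209] (array([ 0.0018433 ,  0.00069707, -0.00119628]), np.float64(-0.024057608593807345))
```

View pics/g1.png

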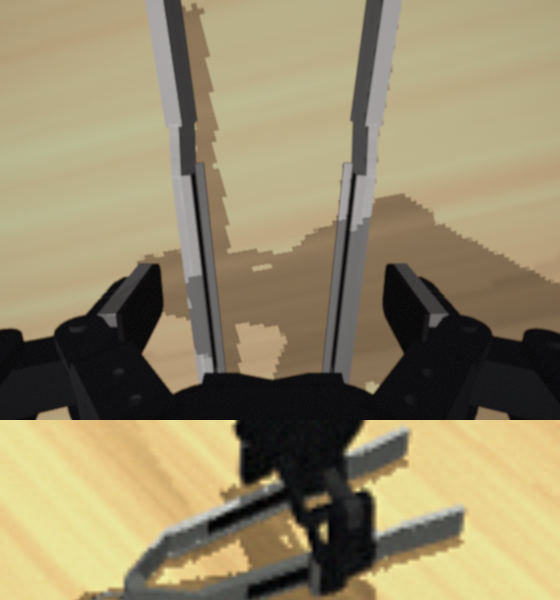

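Both fingers straddle the arms evenly; pads are beside the black inlays. Close part way.

Call:
{"op": "jog_arm", "data": {
  "targets": [
    [0.002, 0, 0, 0],
    [0.002, 0, 0, 0],
    [0.002, 0, 0, 0],
    [0.002, 0, 0, 0],
    [0.002, 0, 0, 0]
  ],
  "fingers": 0.6
}}

```text
time: 10.9
tool_pos: [0.4725, -0.3002, 0.0069]
tool_rot: [0.002, 0.993, -0.118, 0.003]
contact_force: [-0.7, 0.7, 6.9]
gripper_width: 0.606
```

Call:
{"op": "jog_arm", "data": {
  "targets": [
    [0, 0, -0.02, 0],
    [0, 0, -0.04, 0],
    [0, 0, -0.06, 0],
    [0, 0, -0.08, 0],
    [0, 0, -0.1, 0]
  ]
}}

```text
time: 11.32
tool_pos: [0.4703, -0.2985, 0.1052]
tool_rot: [0.0, 0.993, -0.118, 0.001]
contact_force: [0.3, 0.0, -1.7]
gripper_width: 0.602
```

```bash
python3 - <<'E'
from h import *
s=manip.state();print(s["tool_pos"],s["tool_rot"],s["contact_force"],s["gripper_width"])
np.save("w5.npy",cams.get_calibration("wrist"),allow_pickle=True)
a=cams.grab_frame("wrist");b=cams.grab_frame("side")[200:340,200:380]
cv2.imwrite("pics/g2.png",np.vstack([a,cv2.resize(b,(540,420))[200:380,:].copy() if 0 else cv2.copyMakeBorder(cv2.resize(b,(230,179)),0,1,0,330,0)])[:,:,::-1])
E
```

```text
[ 0.47030675 -0.29850444  0.10524019] [ 4.36748335e-04  9.93045960e-01 -1.17724774e-01  6.39118681e-04] [ 0.27393076  0.03535939 -1.73892613] 0.6021358506257188
```

View pics/g2.png

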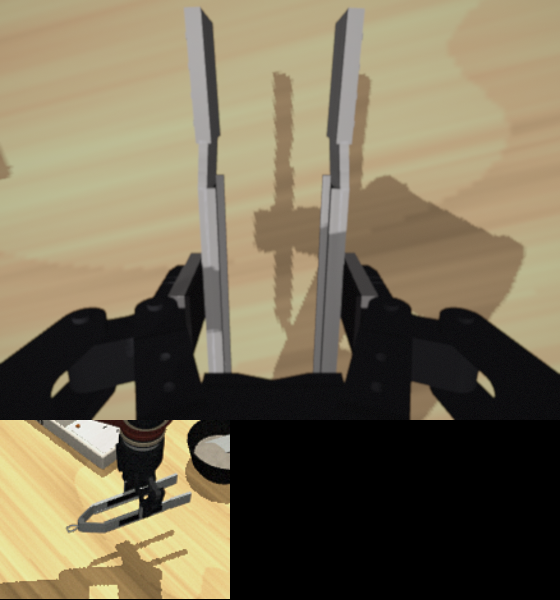

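Tongs held level with jaw tips at (190,10) and (358,12). The contact during closing shows fingertips about level with the tongs' bottom, so I'll approach the tile from hob's +x side, keeping the fingers off the plate.

```bash
python3 - <<'E'
from h import *
np.set_printoptions(precision=4,suppress=True)
c=np.load("w5.npy",allow_pickle=True).item()
s=manip.state();q=s["tool_rot"];Rt=R.from_quat([q[1],q[2],q[3],q[0]]).as_matrix()
for zz in(.120,.123):
  f=lambda uv,z=zz:Rt.T@(p2w("wrist",uv,z,s=1,c=c)-s["tool_pos"])
  print([f(p) for p in[(186,10),(201,9),(348,11),(362,12),(196,140),(209,140),(337,142),(348,142)]])
E
```

```text
[array([ 0.0925, -0.0281, -0.0108]), array([ 0.0928, -0.0235, -0.0108]), array([ 0.0922,  0.0219, -0.0106]), array([ 0.0919,  0.0263, -0.0106]), array([ 0.0527, -0.0273, -0.0112]), array([ 0.0527, -0.0229, -0.0111]), array([ 0.052 ,  0.0204, -0.011 ]), array([ 0.052 ,  0.0242, -0.0109])]
[array([ 0.0919, -0.0275, -0.0138]), array([ 0.0921, -0.0229, -0.0138]), array([ 0.0916,  0.0214, -0.0136]), array([ 0.0913,  0.0256, -0.0136]), array([ 0.053 , -0.0266, -0.0142]), array([ 0.053 , -0.0223, -0.0141]), array([ 0.0524,  0.0199, -0.014 ]), array([ 0.0524,  0.0236, -0.0139])]
```

Call:
{"op": "jog_arm", "data": {
  "targets": [
    [0, 0, -0.03, 0],
    [0, 0, -0.06, 0],
    [0, 0, -0.09, 0],
    [0, 0, -0.12, 0],
    [0, 0, -0.145, 0]
  ]
}}

```text
time: 11.83
tool_pos: [0.4701, -0.2984, 0.2495]
tool_rot: [0.0, 0.993, -0.118, 0.0]
contact_force: [-0.6, 0.2, -1.6]
gripper_width: 0.601
```

Call:
{"op": "jog_arm", "data": {
  "targets": [
    [0.011, -0.028, 0, -5],
    [0.022, -0.056, 0, -10],
    [0.034, -0.083, 0, -15],
    [0.045, -0.111, 0, -20],
    [0.057, -0.139, 0, -20]
  ]
}}

```text
time: 12.25
tool_pos: [0.5583, -0.1753, 0.247]
tool_rot: [-0.0, 0.998, 0.058, -0.001]
contact_force: [-0.1, -1.5, -1.0]
gripper_width: 0.597
```

```bash
python3 - <<'E'
from h import *
s=manip.state();print(s["tool_pos"],s["joint_pos"],delta([.733,.068,.25],98.5))
E
```

```text
[ 0.55828593 -0.17526531  0.24700561] [-4.31291122e-01 -4.95637501e-02  1.68910913e+00 -9.89323126e-05
  1.50322547e+00  1.02397784e+00] (array([ 0.20158905, -0.2215046 , -0.00309059]), np.float64(-1.8803995997180323))
```

Call:
{"op": "jog_arm", "data": {
  "targets": [
    [0.02, -0.022, 0, 0],
    [0.04, -0.044, 0, 0],
    [0.06, -0.066, 0, 0],
    [0.08, -0.088, 0, 0],
    [0.1, -0.11, 0, 0]
  ]
}}

```text
time: 12.67
tool_pos: [0.6454, -0.0546, 0.2467]
tool_rot: [-0.0, 0.998, 0.057, -0.001]
contact_force: [0.1, -0.9, -1.0]
gripper_width: 0.601
```

Call:
{"op": "jog_arm", "data": {
  "targets": [
    [0.02, -0.022, 0, 0],
    [0.04, -0.044, 0, 0],
    [0.06, -0.066, 0, 0],
    [0.08, -0.088, 0, 0],
    [0.1, -0.11, 0, 0]
  ]
}}

```text
time: 13.08
tool_pos: [0.7324, 0.0659, 0.2464]
tool_rot: [0.0, 0.998, 0.057, -0.001]
contact_force: [0.1, -0.2, -0.5]
gripper_width: 0.607
```

Call:
{"op": "jog_arm", "data": {
  "targets": [
    [0, 0, 0, -7],
    [0, 0, 0, -14],
    [0, 0, 0, -21],
    [0, 0, 0, -28],
    [0, 0, 0, -35]
  ]
}}

```text
time: 13.5
tool_pos: [0.7317, 0.0647, 0.2463]
tool_rot: [-0.0, 0.934, 0.357, -0.001]
contact_force: [0.1, -0.8, -0.7]
gripper_width: 0.603
```

Call:
{"op": "jog_arm", "data": {
  "targets": [
    [0, 0, 0, -7],
    [0, 0, 0, -14],
    [0, 0, 0, -21],
    [0, 0, 0, -28],
    [0, 0, 0, -35]
  ]
}}

```text
time: 13.92
tool_pos: [0.7316, 0.0646, 0.2464]
tool_rot: [-0.001, 0.784, 0.621, -0.001]
contact_force: [0.3, -0.9, -1.5]
gripper_width: 0.599
```

Call:
{"op": "jog_arm", "data": {
  "targets": [
    [0, 0, 0, -7],
    [0, 0, 0, -14],
    [0, 0, 0, -21],
    [0, 0, 0, -28],
    [0, 0, 0, -35]
  ]
}}

```text
time: 14.33
tool_pos: [0.7316, 0.0646, 0.2464]
tool_rot: [-0.001, 0.561, 0.828, -0.001]
contact_force: [-0.8, -0.3, -1.5]
gripper_width: 0.601
```

Call:
{"op": "jog_arm", "data": {
  "targets": [
    [0, 0, 0, -7],
    [0, 0, 0, -14],
    [0, 0, 0, -21],
    [0, 0, 0, -28],
    [0, 0, 0, -35]
  ]
}}

```text
time: 14.75
tool_pos: [0.7316, 0.0646, 0.2463]
tool_rot: [-0.001, 0.286, 0.958, -0.0]
contact_force: [-0.6, -0.4, -1.2]
gripper_width: 0.602
```

Call:
{"op": "jog_arm", "data": {
  "targets": [
    [0, 0, 0, -7],
    [0, 0, 0, -14],
    [0, 0, 0, -21],
    [0, 0, 0, -28],
    [0, 0, 0, -35]
  ]
}}

```text
time: 15.17
tool_pos: [0.7316, 0.0645, 0.2464]
tool_rot: [-0.001, -0.016, 1.0, 0.0]
contact_force: [-0.5, 0.1, -1.3]
gripper_width: 0.603
```

```bash
python3 - <<'E'
from h import *
s=manip.state();print(s["tool_pos"],s["joint_pos"],s["gripper_width"],delta([.733,.068,.15],98.5))
E
```

```text
[0.73161465 0.06453995 0.24635532] [-1.32069994e-02  2.98986855e-01  1.31117415e+00 -1.26339063e-05
  1.53343466e+00 -1.61567999e+00] 0.602500455584248 (array([-0.0016871,  0.003407 ,  0.0963524]), np.float64(-6.685037480428633))
```

Turn the last bit, come down to hover (TCP z 0.13), look.

Call:
{"op": "jog_arm", "data": {
  "targets": [
    [-0.001, 0.002, 0.03, -6.7],
    [-0.002, 0.003, 0.06, -6.7],
    [-0.002, 0.003, 0.09, -6.7],
    [-0.002, 0.003, 0.116, -6.7],
    [-0.002, 0.003, 0.116, -6.7]
  ]
}}

```text
time: 15.58
tool_pos: [0.7287, 0.0676, 0.1221]
tool_rot: [-0.007, -0.071, 0.997, 0.001]
contact_force: [-1.3, -0.8, -4.0]
gripper_width: 0.598
```

```bash
python3 - <<'E'
from h import *
s=manip.state();print(s["tool_pos"],s["tool_rot"],delta([.733,.068,.13],98.5))
np.save("w6.npy",cams.get_calibration("wrist"),allow_pickle=True)
cv2.imwrite("pics/w6.png",cv2.resize(cams.grab_frame("wrist")[:,:,::-1],(800,600),interpolation=cv2.INTER_CUBIC))
E
```

```text
[0.72872538 0.06761426 0.12207472] [-7.46484291e-03 -7.12126742e-02  9.97433052e-01  5.81944987e-04] (array([-0.00416823, -0.00020776, -0.00798837]), np.float64(-0.3334298953362236))
```

View pics/w6.png

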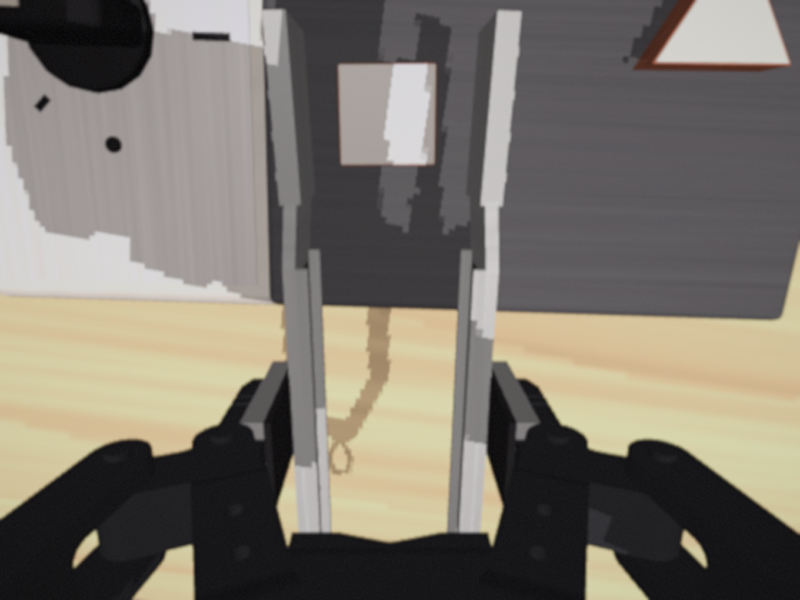

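Tile at corners (338,65), (436,65), (435,164), (341,164), centred between the jaws (tips at (275,12) and (508,12)); triangle well to the right.

```bash
python3 - <<'E'
from h import *
np.set_printoptions(precision=4,suppress=True)
c=np.load("w6.npy",allow_pickle=True).item()
t=[.72872538,.06761426,.12207472];q=[-7.46484291e-03,-7.12126742e-02,9.97433052e-01,5.81944987e-04]
Rt=R.from_quat([q[1],q[2],q[3],q[0]]).as_matrix()
f=lambda uv,z:p2w("wrist",uv,z,c=c)
S=[f(p,.094) for p in[(338,65),(436,65),(435,164),(341,164)]]
m=np.mean(S,0);print("tile",m,"rel",Rt.T@(m-t),[(Rt.T@(p-t))[:2] for p in S])
print("edge",[(Rt.T@(f(p,.08)-t))[:2] for p in[(275,302),(500,310)]])
s=manip.state();print("now",s["tool_pos"],s["tool_rot"])
J=[Rt.T@(f(p,.122+.018)-t) for p in[(263,11),(288,11),(497,11),(522,12)]];print("jaws",J)
print("tri",[(Rt.T@(f(p,.094)-t))[:2] for p in[(655,65),(790,65)]])
E
```

```text
tile [0.6524 0.0564 0.094 ] rel [ 0.0767 -0.0003  0.0292] [array([ 0.0911, -0.0151]), array([0.0911, 0.0142]), array([0.0624, 0.0145]), array([ 0.0624, -0.0148])]
edge [array([ 0.0132, -0.0411]), array([0.0101, 0.0405])]
now [0.7304 0.0676 0.1259] [-0.0052 -0.0712  0.9974  0.0004]
jaws [array([ 0.0959, -0.0266, -0.0166]), array([ 0.0959, -0.0213, -0.0166]), array([ 0.096 ,  0.0231, -0.0165]), array([ 0.0958,  0.0285, -0.0164])]
tri [array([0.0911, 0.0797]), array([0.0911, 0.1201])]
```

Call:
{"op": "jog_arm", "data": {
  "targets": [
    [0, 0, 0, 0],
    [0, 0, 0, 0]
  ]
}}

```text
time: 15.8
tool_pos: [0.7354, 0.0676, 0.135]
tool_rot: [0.002, -0.071, 0.997, -0.0]
contact_force: [0.1, 0.2, -0.9]
gripper_width: 0.6
```

Call:
{"op": "jog_arm", "data": {
  "targets": [
    [0.001, 0, 0.008, -0.3],
    [0.001, 0.001, 0.016, -0.3],
    [0.001, 0.001, 0.023, -0.3],
    [0.001, 0.001, 0.023, -0.3],
    [0.001, 0.001, 0.023, -0.3]
  ]
}}

```text
time: 16.22
tool_pos: [0.732, 0.0685, 0.108]
tool_rot: [-0.001, -0.074, 0.997, 0.0]
contact_force: [-0.1, -0.5, -0.7]
gripper_width: 0.606
```

Call:
{"op": "jog_arm", "data": {
  "targets": [
    [0, 0, 0, 0],
    [0, 0, 0, 0]
  ]
}}

```text
time: 16.38
tool_pos: [0.7331, 0.0684, 0.1097]
tool_rot: [0.0, -0.074, 0.997, -0.0]
contact_force: [0.2, -1.1, -0.9]
gripper_width: 0.6
```

```bash
python3 - <<'E'
from h import *
s=manip.state();print(s["tool_pos"],s["tool_rot"],delta([.7335,.0685,.094],98.5))
E
```

```text
[0.73306723 0.06842495 0.10973574] [ 3.44884612e-04 -7.37803991e-02  9.97274452e-01 -3.88041546e-05] (array([-4.28364644e-04,  1.25628889e-05,  1.57360306e-02]), np.float64(-0.037701672443176903))
```

Call:
{"op": "jog_arm", "data": {
  "targets": [
    [0, 0, 0.004, 0],
    [0, 0, 0.008, 0],
    [0, 0, 0.011, 0],
    [0, 0, 0.014, 0],
    [0, 0, 0.0155, 0]
  ]
}}

```text
time: 16.8
tool_pos: [0.7323, 0.0685, 0.0928]
tool_rot: [-0.001, -0.074, 0.997, 0.0]
contact_force: [-1.1, -0.9, -2.1]
gripper_width: 0.603
```

Call:
{"op": "jog_arm", "data": {
  "targets": [
    [0, 0, 0, 0],
    [0, 0, 0, 0],
    [0, 0, 0, 0]
  ]
}}

```text
time: 17.05
tool_pos: [0.7329, 0.0685, 0.094]
tool_rot: [0.0, -0.074, 0.997, -0.0]
contact_force: [0.9, 0.9, -0.7]
gripper_width: 0.598
```

```bash
python3 - <<'E'
from h import *
s=manip.state();print(s["tool_pos"],s["contact_force"],s["ft_torque"])
b=cams.grab_frame("side")[120:240,190:350];a=cams.grab_frame("scene")[180:300,240:420]
b=cv2.resize(b,(533,400),interpolation=cv2.INTER_CUBIC)[60:340];a=cv2.resize(a,(533,355),interpolation=cv2.INTER_CUBIC)[:310]
cv2.imwrite("pics/v.png",np.vstack([a,b])[:,:,::-1])
E
```

```text
[0.73293643 0.06846061 0.09401095] [ 0.94842363  0.91340113 -0.67676787] [ 0.00560231  0.02717453 -0.03344338]
```

View pics/v.png

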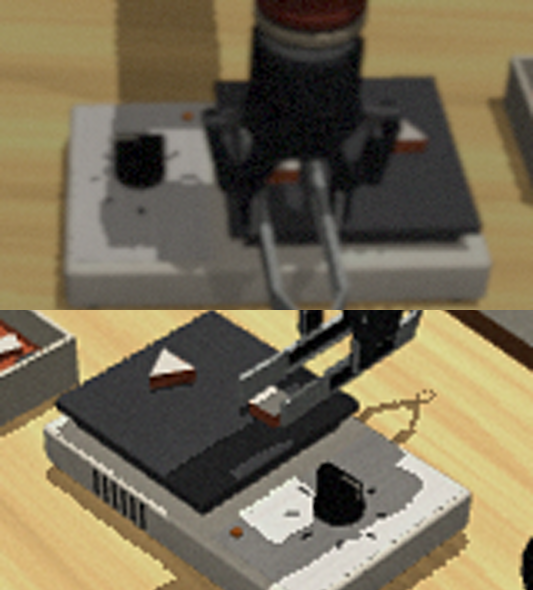

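The jaws straddle the square on both sides (side view, tile at (267,405)), fingers off the plate. Squeeze.

Call:
{"op": "jog_arm", "data": {
  "targets": [
    [0, 0, 0, 0],
    [0, 0, 0, 0],
    [0, 0, 0, 0],
    [0, 0, 0, 0],
    [0, 0, 0, 0]
  ],
  "fingers": 0.42
}}

```text
time: 17.57
tool_pos: [0.733, 0.0685, 0.0943]
tool_rot: [0.0, -0.074, 0.997, -0.0]
contact_force: [0.3, 0.2, 0.8]
gripper_width: 0.485
```

Call:
{"op": "jog_arm", "data": {
  "targets": [
    [0, 0, 0, 0],
    [0, 0, 0, 0]
  ]
}}

```text
time: 17.73
tool_pos: [0.733, 0.0685, 0.0942]
tool_rot: [0.0, -0.074, 0.997, 0.0]
contact_force: [-0.7, -0.6, 1.4]
gripper_width: 0.485
```

Stopped at 0.485 (about 41–43 mm), short of the commanded 0.42: tile is in the jaws. Lift.

Call:
{"op": "jog_arm", "data": {
  "targets": [
    [0, 0, -0.005, 0],
    [0, 0, -0.012, 0],
    [0, 0, -0.022, 0],
    [0, 0, -0.035, 0],
    [0, 0, -0.05, 0]
  ],
  "fingers": 0.3
}}

```text
time: 18.15
tool_pos: [0.7326, 0.0684, 0.1447]
tool_rot: [-0.0, -0.074, 0.997, 0.0]
contact_force: [-0.0, 0.0, -1.9]
gripper_width: 0.482
```

Call:
{"op": "jog_arm", "data": {
  "targets": [
    [0, 0, -0.015, 0],
    [0, 0, -0.03, 0],
    [0, 0, -0.042, 0],
    [0, 0, -0.052, 0],
    [0, 0, -0.055, 0]
  ]
}}

```text
time: 18.57
tool_pos: [0.7339, 0.0684, 0.2023]
tool_rot: [0.002, -0.074, 0.997, -0.0]
contact_force: [1.1, 0.5, 0.0]
gripper_width: 0.483
```

Call:
{"op": "jog_arm", "data": {
  "targets": [
    [0, 0, 0, 0],
    [0, 0, 0, 0],
    [0, 0, 0, 0],
    [0, 0, 0, 0],
    [0, 0, 0, 0]
  ]
}}

```text
time: 18.98
tool_pos: [0.7323, 0.0685, 0.1975]
tool_rot: [-0.001, -0.074, 0.997, 0.0]
contact_force: [0.4, -0.5, -1.5]
gripper_width: 0.488
```

```bash
python3 - <<'E'
from h import *
s=manip.state();print(s["tool_pos"],s["contact_force"],s["gripper_width"],abs(s["joint_vel"]).max())
a=cams.grab_frame("wrist")[:300];b=cams.grab_frame("side")[90:240,190:350]
b=cv2.copyMakeBorder(cv2.resize(b,(320,300),interpolation=cv2.INTER_CUBIC),0,0,0,240,0)
cv2.imwrite("pics/end.png",np.vstack([a,b])[:,:,::-1])
E
```

```text
[0.73228367 0.06846783 0.19748753] [ 0.37930824 -0.50977413 -1.46636381] 0.4884531764175083 0.003455664298873988
```

View pics/end.png

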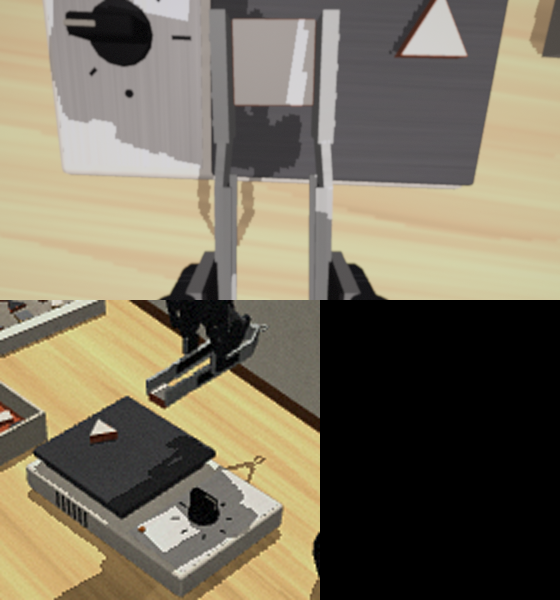

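The tile is held between the jaws at (273,62), clear of the plate. The triangle has not moved and the dial still points at 2. I'll hand it in.

```bash
python3 -c "
from plant import manip
print(manip.job_done())"
```

```text
the job is handed in; nothing more can be done
None
```

I turned the dial down to 2 and let go of it. I then picked up the tongs, gripped the square piece from the plate's +x side, lifted it about 10 cm and handed the job in while still holding it. The hand-in gave no verdict.

**Last checks:**
- **Hold:** The last picture shows the square piece level in the jaws, clear of the plate. The arm was still, and the gripper opening was steady at 0.48–0.49, held apart by the tongs and tile.
- **Height:** The tool rose 103 mm during the lift.
- **Dial and triangle:** The dial's pointer was at the 2 tick, and the triangular piece looked unmoved.
- **Time:** The job took about 19 s of the 58 s allowed.

**What disagreed:**
- **Fingertips:** They reach about 7 mm further than the stated tool point, and nudged the tool up 7 mm when closing on the dial and over the tongs. The force readings stayed below about 25 N.
- **Grip point:** I hold the tongs about 10 mm ahead of their marked middle, so by my measurements the square piece sits about 9 mm towards the jaw tips. The limit is 35 mm.

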